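# Tip a paint tin onto the roller mixer

## Robot

A 6-joint arm with a two-finger parallel gripper is mounted at the origin on the work surface. World frame = base frame: x ahead of the robot, y to its left, z up, the work surface at z = 0. Lengths are in m, angles in rad, forces in N, time in s.
With the tool pointing down it reaches from about 0.325 to 0.75 m from the base axis. Payload 7.6 kg.
Tool frame: the origin (TCP) lies between the finger pads; the fingertips stand 11 mm ahead of it and the grasp point (between the pads) lies 8 mm behind it (robot.tip_extent is the distance from the TCP to the fingertips, in m); z points along the fingers, y is the direction in which the jaws open and shut (so a half turn about z gives the same grasp; the last joint's range is limited). The gripper opens to 85 mm and grips with 20 to 120 N. Pads are 22 mm wide; open, the fingers measure 114 mm over their backs; the gripper's body (76 mm by 85 mm) begins 54 mm behind the grasp point. The pads swing forward as they close: fully open they stand 13 mm farther back than shut.
Start: joints at [-1.352, 0.052, 1.401, -0, 1.689, -0.07], TCP at [0.15, -0.503, 0.242] pointing down, gripper open.
Joint ranges: [-2.9, 2.9], [-0.91, 2.17], [0.12, 2.37], [-1.06, 4.2], [0.26, 2.73], [-2.93, 2.93]. Speed limits (rad/s): [2.57, 2.57, 3.01, 3.14, 3.14, 3.14].

## Interface

Orientations are given as a unit quaternion [w, x, y, z].
In Python, from rig import status, vision, robot gives the robot as it stands. The module is installed in compiled form; this text tells all that it offers.
- The arm moves only by the shell command python3 -m pendant 'ROWS' [FORCE]. ROWS is JSON, a list of rows, each a list of 3 entries, a list of its own where there are three numbers: the turn, a rotation vector about the tool's x, y, z in degrees, then the shift along the tool's x, y, z in cm, then the closure, from -1 (fully open) to 1 (shut), so that 0 is half open. A call has 1 to 5 rows; each row is the pose to reach, as a shift and turn from the pose commanded when the call began, along the tool's axes at that moment; what a row does not reach only later rows make up. A row lasts 1/8 s, in which the tool goes at most 62.5 mm and 10.7 degrees, less where a joint would pass 70% of its speed; a pose out of reach is approached as far as the arm can. A call with a gripper value outside its range is refused whole. The fingers move at their own pace and stop on an object; FORCE is the grip in N (left out, the last holds). Time passes only in rows, so rows that repeat a pose let the fingers close. It gives the time, the measured TCP pose, the force and the opening at its end, in the units of the state.
- status.read_state(): the state, without advancing time (a new reading comes with each control period).
- vision.get_image(name): name is "scene" or "top" or "wrist"; returns a dict with "image" (400x640x3 uint8, red, green, blue), "depth" (400x640 float32, m along the optical axis (not along the pixel's ray), 0 where there is no reading), "fx", "fy", "cx", "cy" (pixels), "position" and "attitude" of the camera in the world. Camera axes: x right, y down, z forward; pixel columns grow to the right and rows downward; lengths in m; the calibration is good to about 2 mm. The wrist camera is an equidistant fisheye: a pixel r from the principal point sees the ray r / f radians off the axis. A picture is of the moment at which its call begins.
- robot.finish_job(): hands the job in, once; it reports no verdict.
The state is a dict: "clock": time; "qpos": joint angles; "dq": joint speeds; "joint_torque": joint torques, N m; "ee_pos": TCP position; "orientation": TCP orientation; "ft_force": force on the tool from outside, world axes, zero at the start; "ft_torque": the same for the moment, N m; "opening": opening from 0.0 (shut) to 1.0 (fully open).
Only numpy, scipy, OpenCV 4.12 (cv2) and the standard library are available. Lean on these libraries where they do the work, as an engineer would, in place of code of your own. Each camera call takes 0.05 s, during which the arm holds its last target.

## Task

Load the paint tin that stands on the roller mixer's loading plate, using pushes only: push it upright along the plate until its foot is against the low stop bar, let it stand there for a moment, then push it near the top so that it tips over the stop bar and lies along the two rollers. Then push on its base to slide it along the rollers until its lid rests against the drive housing, and leave it lying there. Do not grasp, lift or carry the tin, and leave the small tin, the bottle and the canister lid beside the mixer where they are.

Things in the scene. Friction and masses are not known exactly. Their poses are not given: they have to be found in the camera images.
- mixer: Roller mixer, low grey machine fixed to the table, 360 mm long (x), 150 mm wide (y). Origin on the table, mid-width, below the near face of the stop bar. Its x axis points from the loading plate along the rollers to the drive housing, z up. Flat steel loading plate: x -170 to 0, top at z = 20 mm, guide rails along its sides (inner faces y = +-55, tops z = 30 mm).
- stop_top (a point): Middle of the stop bar's top edge, on its near face (mixer x = 0, y = 0, z = 26 mm): a dark bar across the mixer between plate and rollers, 8 mm thick, standing 6 mm above the plate.
- rollers_mid (a point): Point midway between the two rollers and along them, at the height of their axes (mixer x = 67, y = 0, z = 23.4 mm). Two black rollers along mixer x, 28 mm thick, axes at y = +-32 mm, x = 10 to 123 mm; switched off, they do not turn. Behind them the drive housing, near face x = 125, far face 190, top at z = 80 mm.
- tin: The tin to load: closed metal paint tin with paper label, plain cylinder 92 mm across, 95 mm tall, about 0.65 kg, upright on the loading plate with its foot 12 to 42 mm short of the stop bar. Origin at the centre of its underside, z axis from base to lid. Pushed 45 mm above the plate or lower it slides; pushed near its top it tips.
- tin_center (a point): Centre of the tin, half-way up its axis. Standing against the stop bar: mixer x = -46, z = 67.5 mm. Lying home against the housing: x = 77.5, y = 0, z about 74 mm. It tips about the foot of its front edge at the stop bar; its back rises as it goes, and fingers that do not rise along that arc jam it. It overbalances at about 45 degrees and falls onto the rollers, often sliding back 10 to 20 mm.
- tin_lid (a point): Centre of the tin's lid, its top face, 95 mm from its base.
- small_tin: Bystander: smaller closed metal tin with a grey label, 62 mm diameter, 75 mm tall, standing on the table beside the mixer. Origin at the centre of its underside.
- tint_bottle: Bystander: white plastic bottle with a black cap, 48 mm diameter, 125 mm tall, standing on the table beside the mixer. Origin at the centre of its underside.
- can_lid: Bystander: round black canister lid 96 mm across, 12 mm thick, with a bar grip on top (33 mm high over all), lying on the table beside the mixer. Origin at the centre of its underside.
There are look-alikes about, which are no part of the job. Leave any blue or turquoise look-alike of the tin alone.

How it is judged:
On the way, in this order (a step that is already met when the one before it is completed fails the run):
1. the tin stands upright on the plate with its foot against the stop bar (angle between tin's own z axis and vertical below 0.08 rad and x of tin in the frame of mixer between -0.053 and -0.039 m and z of tin in the frame of mixer below 0.025 m), for 0.2 s.
2. the tin has been tipped over and lies along the rollers, lid towards the housing (angle between the z axis of tin and the x axis of mixer, either way round below 0.15 rad and x of tin_lid in the frame of mixer above 0.05 m and y of tin_center in the frame of mixer between -0.012 and 0.012 m and z of tin_center in the frame of mixer between 0.067 and 0.081 m), for 0.2 s.
At the end, for the whole second after the job is handed in: The tin lies at rest along the two rollers with its lid against the drive housing (lid centre within 12 mm of the housing's face), axis within 0.15 rad of the rollers, its centre within 12 mm of the mixer's centre line and 67 to 81 mm above the table (all of step 2 and x of tin_lid in the frame of mixer above 0.113 m and linear speed of tin below 0.02 m/s and angular speed of tin below 0.3 rad/s); the robot touches nothing.
It fails at once if the tin is lifted or carried, not slid or tipped (raised more than about 15 mm while upright, or its centre more than 105 mm above the table) ((angle between tin's own z axis and vertical below 0.2 rad and height (world z) of tin above 0.036 m) or height (world z) of tin_center above 0.105 m).
It fails at once if a bystander (small tin, bottle or canister lid) is moved more than 20 mm or knocked over (distance of any of small_tin, tint_bottle, can_lid from where it was at the start of the episode above 0.02 m or angle between any of small_tin, tint_bottle, can_lid's own z axis and vertical above 0.3 rad).
It also fails if it takes over 53 s, if anything falls off the work surface, if the arm or the gripper's body presses on something with over 40 N, if the wrist force passes 120 N, or if a joint passes its speed limit or range.

## Working session

There is one attempt and no reset: what is moved stays moved. The work goes in short steps, Python scripts to look and compute and a shell command to move; the robot and the scene stay as the last step left them, time stands still between calls to the robot, and variables do not carry over. Pictures are saved under pics/ and viewed, and the job is handed in when it is done.

```bash
mkdir -p pics; ls; cat > h.py <<'E'
import numpy as np, cv2
from rig import status, vision, robot
from scipy.spatial.transform import Rotation as R
def rot(q): return R.from_quat([q[1],q[2],q[3],q[0]])
def snap(name,f):
    d=vision.get_image(name); cv2.imwrite('pics/'+f+'.png',d['image'][:,:,::-1]); np.savez('/tmp/'+f+'.npz',**d); return d
def pts(d):
    h,w=d['depth'].shape; u,v=np.meshgrid(np.arange(w),np.arange(h)); z=d['depth']
    P=np.stack([(u-d['cx'])/d['fx']*z,(v-d['cy'])/d['fy']*z,z],-1)
    W=P.reshape(-1,3)@rot(d['attitude']).as_matrix().T+np.array(d['position']); W=W.reshape(h,w,3); W[z==0]=np.nan; return W
E
python3 - <<'E'
from h import *
for n in ['scene','top','wrist']:
    d=snap(n,n+'0'); print(n,d['fx'],d['cx'],d['cy'],d['position'],d['attitude'])
s=status.read_state(); print(s)
E
```

```text
pics
scene 388.96518801442534 319.80533286557875 205.98515172910706 [1.05655927 0.43196813 0.8326365 ] [-0.16296924  0.42852126  0.83420266 -0.30645797]
top 501.40150778434975 323.97895932596776 197.72297895151922 [0.32576654 0.09644643 1.44517505] [-0.05518215  0.7130735  -0.69607362  0.06294945]
wrist 309.70691628693146 314.0430491864128 195.69557916601286 [ 0.21856672 -0.48250497  0.37203963] [ 0.11525394  0.793114   -0.591652   -0.08737632]
{'clock': 0.15, 'qpos': array([-1.35230836e+00,  5.26923925e-02,  1.40147016e+00,  1.58780911e-05,
        1.68859867e+00, -7.03164280e-02]), 'dq': array([ 0.00035789, -0.00260759, -0.00638215, -0.00099698, -0.0007741 ,
        0.00105972]), 'joint_torque': array([ 7.10001659e-04, -3.81952214e+01, -3.60423839e+01, -2.40377489e-05,
        4.64168625e-03, -2.10404187e-05]), 'ee_pos': array([ 0.14949621, -0.50304949,  0.2416765 ]), 'orientation': array([-5.83260657e-04,  9.89591804e-01,  1.43901769e-01, -3.53842925e-05]), 'ft_force': array([-0.08822324,  0.60287024,  0.05824767]), 'ft_torque': array([0.0062308, 0.0031446, 0.03535  ]), 'opening': 0.9999275431350206}
```

View pics/scene0.png

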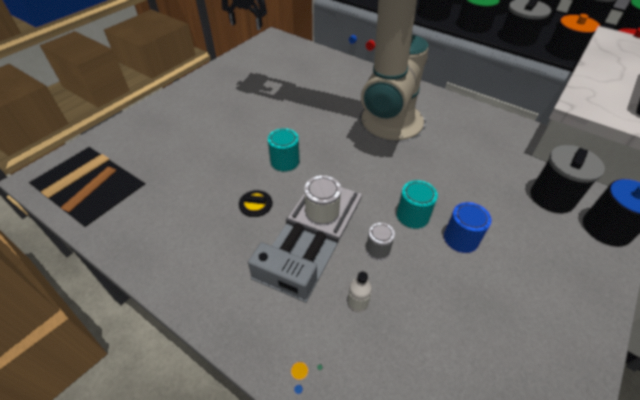

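View pics/top0.png

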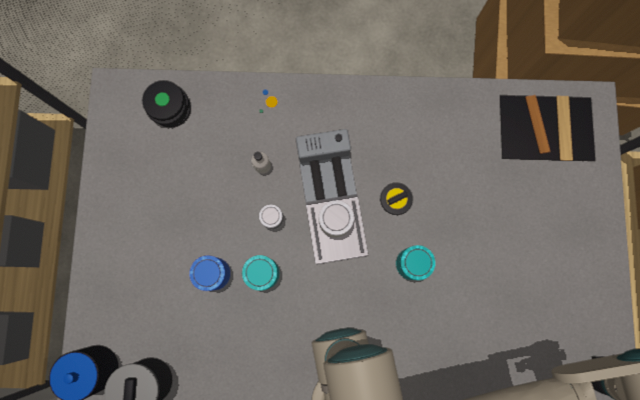

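View pics/wrist0.png

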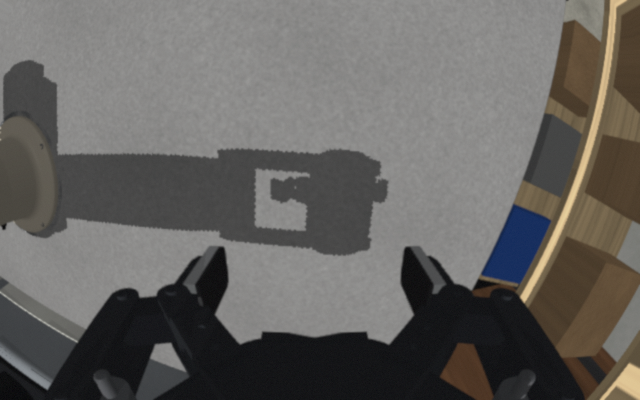

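The top view shows the mixer at (330,195), the housing at (325,145) and the plate with the target tin at (337,218). The small tin is at (270,216), the bottle at (261,162), and the canister lid at (396,198). The turquoise and blue look-alikes are at (260,272), (417,262) and (209,273).

```bash
cat > m.py <<'E'
from h import *
def circ(P):
    (c,r)=cv2.minEnclosingCircle(P[:,:2].astype(np.float32)); return np.round(c,4),round(r,4)
def meas(n):
    d=np.load('/tmp/'+n+'.npz'); W=pts(d); z=W[:,:,2]
    for nm,lo,hi,(u0,u1,v0,v1) in [('housing',.07,.09,(270,375,100,200)),('tin',.108,.125,(300,380,180,260)),('plate',.012,.035,(290,385,185,280)),('small',.068,.082,(250,290,195,240)),('bottle',.03,.14,(240,280,140,185)),('lid',.006,.04,(375,420,175,225))]:
        m=np.zeros(z.shape,bool); m[v0:v1,u0:u1]=True; m&=(z>lo)&(z<hi)
        n_,l,st,_=cv2.connectedComponentsWithStats(m.astype(np.uint8)); 
        if n_<2: print(nm,'none'); continue
        k=1+np.argmax(st[1:,4]); P=W[l==k]; r=cv2.minAreaRect((P[:,:2]*1000).astype(np.float32))
        print(nm,len(P),'med',np.round(np.median(P,0),4),'circ',circ(P),'rect',np.round(r[0],1),np.round(r[1],1),round(r[2],2))
        if nm in('housing','plate'): print(np.round(cv2.boxPoints(r),1).tolist())
import sys
if __name__=='__main__': meas(sys.argv[1])
E
python3 m.py top0
```

```text
housing 1181 med [0.7116 0.0927 0.0794] circ (array([0.7131, 0.0918]), 0.079) rect [713.4  92.1] [ 66.8 149.7] 10.72
[[666.7000122070312, 159.39999389648438], [694.5, 12.300000190734863], [760.2000122070312, 24.799999237060547], [732.2999877929688, 171.8000030517578]]
tin 923 med [0.4993 0.0529 0.1155] circ (array([0.4993, 0.0522]), 0.0469) rect [498.9  52.8] [89.5 91.3] 45.49
plate 2395 med [0.4555 0.0468 0.0214] circ (array([0.4932, 0.0506]), 0.1261) rect [500.7  51.6] [220.9 149.9] 10.74
[[378.29998779296875, 104.69999694824219], [406.20001220703125, -42.599998474121094], [623.2000122070312, -1.5], [595.2999877929688, 145.8000030517578]]
small 394 med [0.5049 0.2318 0.0755] circ (array([0.505 , 0.2322]), 0.0316) rect [504.6 231.9] [61.8 60.2] 45.93
bottle 287 med [0.6528 0.2636 0.0847] circ (array([0.6603, 0.2679]), 0.0241) rect [658.2 267.2] [41.4 47.4] 19.14
lid 828 med [ 0.5703 -0.1245  0.0128] circ (array([ 0.573 , -0.1265]), 0.0498) rect [ 572.2 -125. ] [93.8 95.1] 30.49
```

```bash
python3 -m pendant '[[[0,0,0],[4.2,-4.4,0],0],[[0,0,0],[8.3,-8.8,0],0],[[0,0,0],[12.5,-13.2,0],0],[[0,0,0],[16.7,-17.6,0],0],[[0,0,0],[20.8,-22,0],0]]'; python3 -m pendant '[[[0,0,0],[4.2,-4.4,0],0],[[0,0,0],[8.3,-8.8,0],0],[[0,0,0],[12.5,-13.2,0],0],[[0,0,3],[16.7,-17.6,0],0],[[0,0,5.8],[20.8,-22,0],0]]'; python3 -c "
from h import *
s=status.read_state();print(s['clock'],s['ee_pos'],s['qpos'],s['opening'],rot(s['orientation']).as_matrix().round(3),s['ft_force'])
snap('wrist','wrist1');snap('scene','scene1')"
```

```text
clock: 0.78
ee_pos: [0.2866, -0.2313, 0.2422]
orientation: [0.0, 0.99, 0.144, 0.0]
ft_force: [1.9, -0.6, 0.6]
opening: 0.503
clock: 1.4
ee_pos: [0.4235, 0.0391, 0.2423]
orientation: [0.0, 0.996, 0.093, 0.0]
ft_force: [1.2, 0.2, 0.7]
opening: 0.5
1.4 [0.4234749  0.03907543 0.24228556] [ 5.31241336e-03 -2.36028755e-01  1.67060543e+00 -2.80283721e-04
  1.70651902e+00  1.38979805e+00] 0.5000474204316742 [[ 0.983  0.185  0.   ]
 [ 0.185 -0.983 -0.   ]
 [ 0.     0.    -1.   ]] [1.1736903  0.21899602 0.73669274]
```

View pics/wrist1.png

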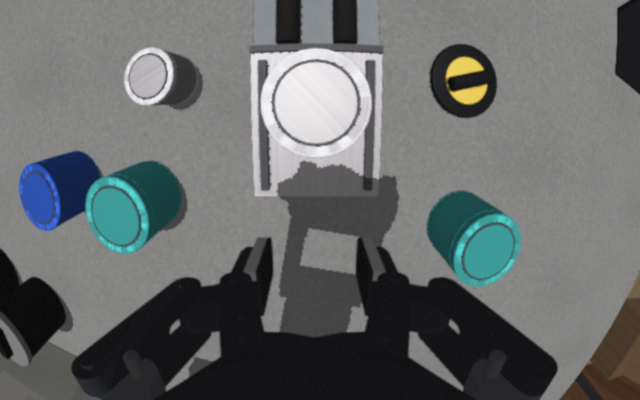

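View pics/scene1.png

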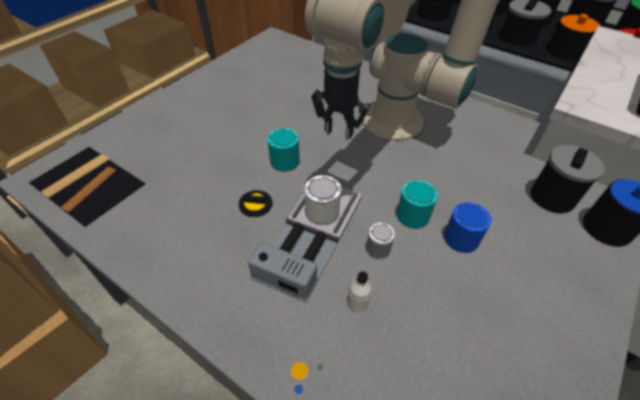

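```bash
cat > g.py <<'E'
from h import *
import sys
def cloud(n):
    s=status.read_state(); M=rot(s['orientation']).as_matrix(); p=np.array(s['ee_pos'])
    W=pts(np.load('/tmp/'+n+'.npz')).reshape(-1,3); L=(W-p)@M; L=L[np.isfinite(L).all(1)]
    L=L[(abs(L[:,0])<.06)&(abs(L[:,1])<.1)&(L[:,2]>-.07)&(L[:,2]<.05)]
    for a in np.arange(-.05,.04,.01):
        q=L[(L[:,2]>=a)&(L[:,2]<a+.01)]
        if len(q): print(round(a,3),len(q),'x',q[:,0].min().round(4),q[:,0].max().round(4),'y',np.sort(q[:,1])[[0,-1]].round(4),'zmax',q[:,2].max().round(4))
cloud(sys.argv[1])
E
python3 g.py scene1
```

```text
-0.05 158 x -0.0124 0.0176 y [-0.055   0.0535] zmax -0.0401
-0.04 52 x -0.0079 0.0177 y [-0.0488  0.0487] zmax -0.0302
-0.03 55 x -0.0105 0.0145 y [-0.0365  0.0329] zmax -0.0203
-0.02 55 x -0.0064 0.0141 y [-0.0363  0.0333] zmax -0.01
-0.01 53 x -0.0063 0.0141 y [-0.0359  0.0328] zmax -0.0002
0.0 18 x -0.0087 0.0145 y [-0.0292  0.0257] zmax 0.0076
```

```bash
python3 -m pendant '[[[0,6,0],[0,0.15,4],0],[[0,12,0],[0,0.15,8],0],[[0,16,0],[0,0.15,12],0],[[0,20,0],[0,0.15,16],0],[[0,20,0],[0,0.15,18.9],0]]'; python3 -c "
from h import *
s=status.read_state();print(s['clock'],s['ee_pos'],s['qpos'],s['opening'],rot(s['orientation']).as_matrix().round(3),s['ft_force'])
snap('wrist','wrist2');snap('scene','scene2')"; python3 g.py scene2
```

```text
clock: 2.12
ee_pos: [0.4216, 0.0349, 0.051]
orientation: [-0.016, 0.981, 0.092, 0.172]
ft_force: [0.1, -0.2, 0.1]
opening: 0.497
2.125 [0.4216136  0.03486117 0.05102934] [-0.05760007 -0.34825846  2.18708625  0.10020621  0.9668657   1.28341488] 0.49668148239884824 [[ 0.924  0.186  0.335]
 [ 0.175 -0.983  0.063]
 [ 0.341  0.    -0.94 ]] [ 0.11407989 -0.24322671  0.11500572]
-0.05 113 x -0.0126 0.0595 y [-0.053   0.0564] zmax -0.0402
-0.04 57 x -0.0107 0.0133 y [-0.0504  0.0516] zmax -0.0303
-0.03 28 x -0.0079 0.0115 y [-0.033   0.0373] zmax -0.0205
-0.02 24 x -0.0065 0.0116 y [-0.0339 -0.0198] zmax -0.01
-0.01 14 x -0.0063 0.0137 y [-0.0336 -0.0247] zmax -0.0001
0.0 5 x -0.0039 0.0074 y [-0.0309 -0.0261] zmax 0.0061
0.01 65 x -0.039 0.0041 y [-0.0752 -0.0244] zmax 0.0199
0.02 166 x -0.0599 0.0594 y [-0.0999  0.0944] zmax 0.0299
0.03 229 x -0.0596 0.0593 y [-0.0999  0.0995] zmax 0.04
```

View pics/scene2.png

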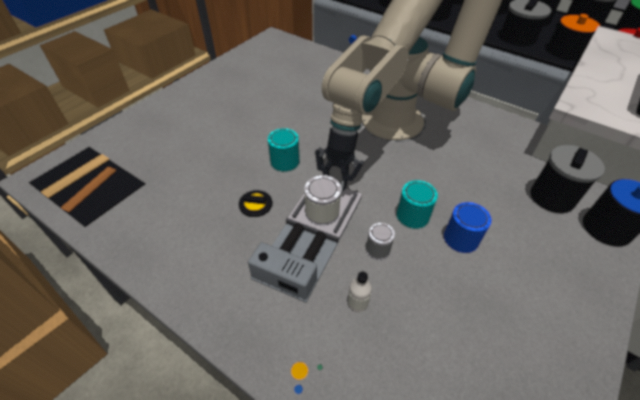

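```bash
python3 -m pendant '[[[0,0,0],[0.75,-0.2,0.27],0],[[0,0,0],[1.4,-0.2,0.51],0],[[0,0,0],[2.0,-0.2,0.73],0],[[0,0,0],[2.45,-0.2,0.89],0],[[0,0,0],[2.8,-0.2,1.02],0]]'; cat > st.py <<'E'
from h import *
def mx(p): 
    a=np.radians(10.72); e=np.array([np.cos(a),np.sin(a)]); r=np.array(p[:2])-[.559,.0627]
    return np.round([1000*r@e,1000*(e[0]*r[1]-e[1]*r[0]),1000*p[2]],1)
def main():
    s=status.read_state(); M=rot(s['orientation']).as_matrix()
    print(s['clock'],'TCP mixer',mx(s['ee_pos']),'tilt',np.degrees(np.arctan2(M[2,0],-M[2,2])).round(1),'yaw',np.degrees(np.arctan2(-M[0,1],M[1,1])).round(2),'F',s['ft_force'].round(1))
if __name__=='__main__': main()
E
python3 st.py
```

```text
clock: 2.85
ee_pos: [0.4524, 0.0431, 0.0533]
orientation: [-0.016, 0.981, 0.092, 0.173]
ft_force: [-3.9, -1.4, 2.7]
opening: 0.501
2.85 TCP mixer [-108.4    0.5   53.3] tilt 20.0 yaw -169.24 F [-3.9 -1.4  2.7]
```

```bash
python3 -m pendant '[[[0,0,0],[0.2,0,0.07],0],[[0,0,0],[0.4,0,0.14],0],[[0,0,0],[0.6,0,0.22],0],[[0,0,0],[0.7,0,0.25],0]]'; python3 st.py; python3 -c "
from h import *
snap('top','top3');snap('wrist','wrist3')"; python3 m.py top3 | grep tin; python3 -c "
from st import *
d=np.load('/tmp/top3.npz')
"
```

```text
clock: 3.35
ee_pos: [0.4595, 0.0444, 0.0533]
orientation: [-0.016, 0.98, 0.092, 0.173]
ft_force: [-3.4, -0.7, 3.1]
opening: 0.5
3.35 TCP mixer [-101.1    0.5   53.3] tilt 20.0 yaw -169.25 F [-3.4 -0.7  3.1]
tin 931 med [0.5113 0.0546 0.1154] circ (array([0.5117, 0.055 ]), 0.0467) rect [511.6  55.1] [90.2 88.8] 1.42
```

View pics/top3.png

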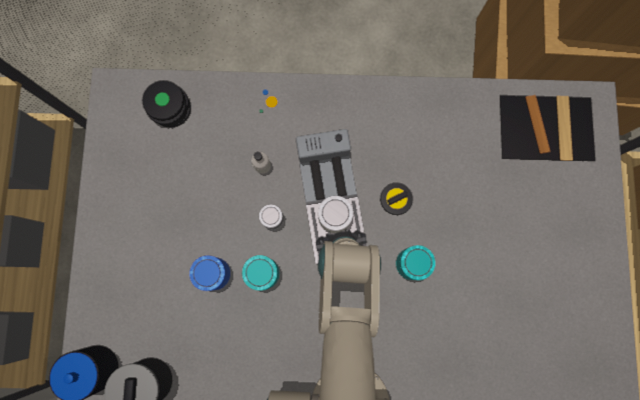

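View pics/wrist3.png

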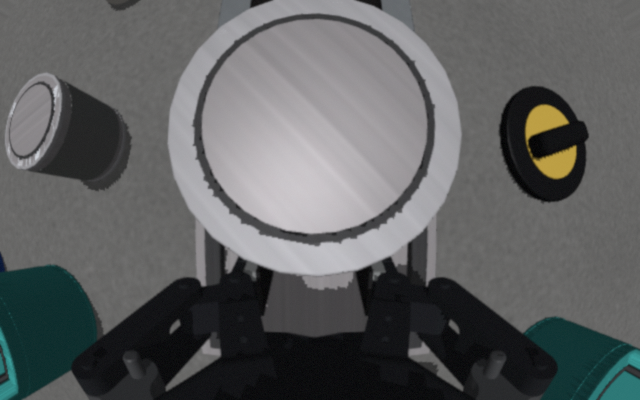

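```bash
python3 -m pendant '[[[0,0,0],[0.1,0,0.03],0],[[0,0,0],[0.2,0,0.07],0],[[0,0,0],[0.25,0,0.09],0],[[0,0,0],[0.25,0,0.09],0],[[0,0,0],[0.25,0,0.09],0]]'; python3 st.py
```

```text
clock: 4.08
ee_pos: [0.462, 0.0449, 0.0533]
orientation: [-0.016, 0.981, 0.092, 0.173]
ft_force: [-5.5, -1.3, 4.4]
opening: 0.499
4.075 TCP mixer [-98.6   0.5  53.3] tilt 20.0 yaw -169.25 F [-5.5 -1.3  4.4]
```

```bash
python3 -m pendant '[[[0,0,0],[0.1,0,0.03],0],[[0,0,0],[0.15,0,0.05],0],[[0,0,0],[0.15,0,0.05],0]]'; python3 st.py; python3 -c "
from h import *
snap('top','top4')"; python3 m.py top4 | grep tin
```

```text
clock: 4.45
ee_pos: [0.4626, 0.045, 0.053]
orientation: [-0.016, 0.981, 0.092, 0.171]
ft_force: [-13.0, -2.5, 9.1]
opening: 0.5
4.45 TCP mixer [-98.    0.6  53. ] tilt 19.8 yaw -169.24 F [-13.   -2.5   9.1]
tin 924 med [0.5138 0.0554 0.1155] circ (array([0.5141, 0.0553]), 0.0468) rect [514.2  55.2] [90.5 88.7] 1.42
```

```bash
python3 -m pendant '[[[0,0,0],[-1.41,0,-0.51],0],[[0,0,0],[-0.56,0,-2.86],0],[[0,0,0],[0.3,0,-5.21],0],[[0,0,0],[0.77,0,-5.04],0],[[0,0,0],[0.77,0,-5.04],0]]'; python3 st.py; python3 -c "
from h import *
snap('scene','scene5');snap('top','top5')"; python3 m.py top5 | grep tin
```

```text
clock: 5.12
ee_pos: [0.4538, 0.0434, 0.1024]
orientation: [-0.016, 0.981, 0.092, 0.172]
ft_force: [-0.6, -0.4, 0.8]
opening: 0.5
5.125 TCP mixer [-106.9    0.6  102.4] tilt 20.0 yaw -169.25 F [-0.6 -0.4  0.8]
tin 922 med [0.5134 0.056  0.1154] circ (array([0.5141, 0.0552]), 0.0465) rect [514.3  55.2] [90.3 88.8] 1.45
```

View pics/scene5.png

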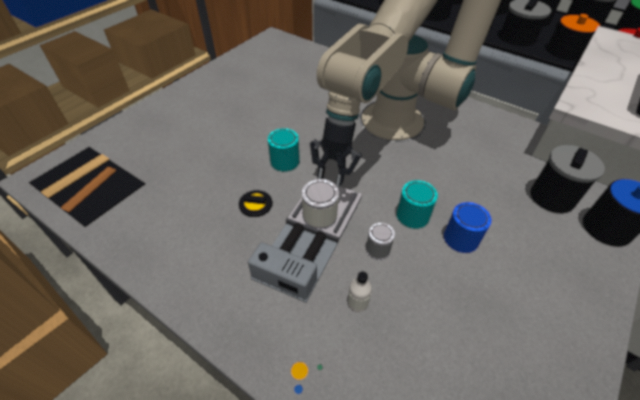

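```bash
python3 -m pendant '[[[0,0,0],[0.81,0,0.25],0],[[0,0,0],[1.75,0,-0.18],0],[[0,0,0],[2.72,0,-0.53],0],[[0,0,0],[3.72,0,-0.8],0],[[0,0,0],[4.73,0,-0.97],0]]'; python3 st.py; python3 -c "
from h import *
snap('scene','scene6');snap('top','top6')
im=cv2.imread('pics/scene6.png')[130:310,220:460]; cv2.imwrite('pics/s6c.png',cv2.resize(im,None,fx=3,fy=3))"
```

```text
clock: 5.85
ee_pos: [0.4951, 0.0512, 0.1293]
orientation: [-0.016, 0.98, 0.092, 0.173]
ft_force: [-1.8, 0.4, 0.1]
opening: 0.499
5.85 TCP mixer [-65.    0.6 129.3] tilt 20.0 yaw -169.25 F [-1.8  0.4  0.1]
```

View pics/s6c.png

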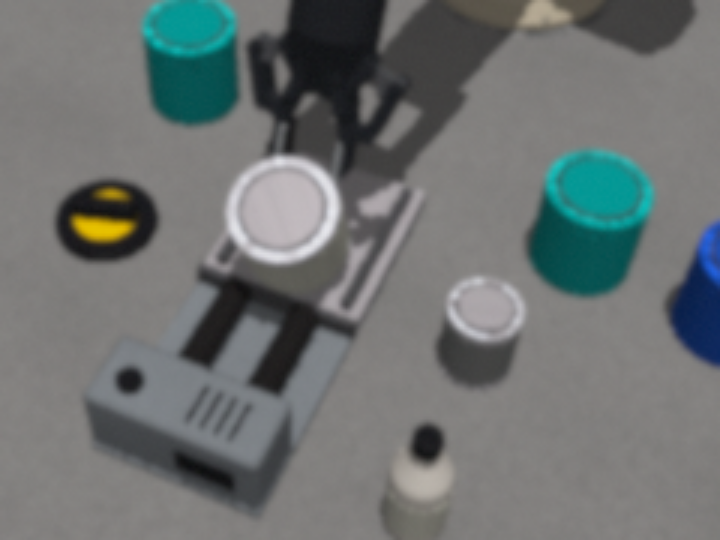

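```bash
python3 -m pendant '[[[0,0,0],[0.97,0,-0.02],0],[[0,0,0],[2.0,0,-0.02],0],[[0,0,0],[3.03,0,0.08],0],[[0,0,0],[3.6,0,0.18],0],[[0,0,0],[4.05,0,0.26],0]]'; python3 st.py; python3 -c "
from h import *
snap('scene','scene7');snap('top','top7')
im=cv2.imread('pics/scene7.png')[130:310,220:460]; cv2.imwrite('pics/s7c.png',cv2.resize(im,None,fx=3,fy=3))"
```

```text
clock: 6.58
ee_pos: [0.5329, 0.0583, 0.1401]
orientation: [-0.016, 0.98, 0.092, 0.173]
ft_force: [-1.9, 0.3, 3.5]
opening: 0.497
6.575 TCP mixer [-26.4   0.6 140.1] tilt 20.0 yaw -169.25 F [-1.9  0.3  3.5]
```

View pics/s7c.png

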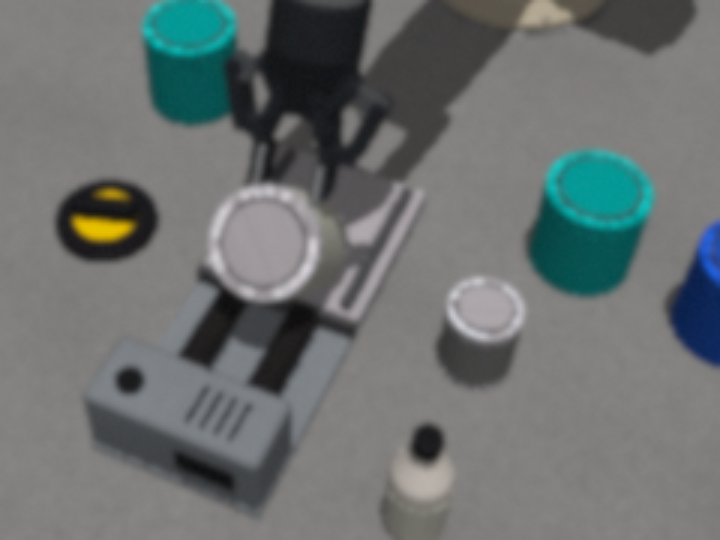

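```bash
python3 -m pendant '[[[0,0,0],[0.5,0,0.12],0],[[0,0,0],[0.97,0,0.25],0],[[0,0,0],[1.44,0,0.42],0],[[0,0,0],[1.91,0,0.59],0],[[0,0,0],[2.38,0,0.76],0]]'; python3 st.py; python3 -c "
from h import *
snap('scene','scene8');snap('top','top8')
im=cv2.imread('pics/scene8.png')[130:310,220:460]; cv2.imwrite('pics/s8c.png',cv2.resize(im,None,fx=3,fy=3))"
```

```text
clock: 7.3
ee_pos: [0.5573, 0.063, 0.1409]
orientation: [-0.016, 0.981, 0.092, 0.173]
ft_force: [-0.7, 0.6, 0.2]
opening: 0.501
7.3 TCP mixer [ -1.6   0.6 140.9] tilt 20.0 yaw -169.25 F [-0.7  0.6  0.2]
```

View pics/s8c.png

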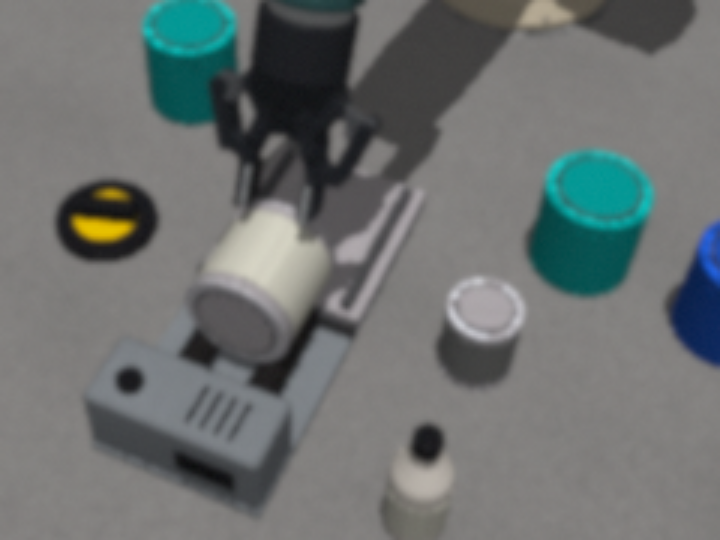

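```bash
python3 -m pendant '[[[0,0,0],[0.51,0,-1.41],0],[[0,0,0],[-3.25,0,-2.78],0],[[0,0,0],[-6.07,0,-3.8],0],[[0,0,0],[-6.07,0,-3.8],0]]'; python3 st.py; python3 - <<'E'
from h import *
from st import mx
d=snap('top','top9'); snap('wrist','wrist9'); W=pts(d)
P=W[150:240,290:380].reshape(-1,3); P=P[np.isfinite(P).all(1)]
a=np.radians(10.72); r=P[:,:2]-[.559,.0627]; X=1000*(r@[np.cos(a),np.sin(a)]);Y=1000*(r@[-np.sin(a),np.cos(a)]);Z=1000*P[:,2]
k=(Z>85)&(Z<130)&(X>-40)&(X<124)&(abs(Y)<50)
print(k.sum(),X[k].min(),X[k].max())
for lo in range(-30,130,10):
    q=k&(X>=lo)&(X<lo+10)
    if q.sum()>8:
        t=np.c_[Y[q],Z[q],np.ones(q.sum())]; s=np.linalg.lstsq(t,-(Y[q]**2+Z[q]**2),rcond=None)[0]
        print(lo,q.sum(),'zmax',Z[q].max().round(1),'Y',Y[q].min().round(1),Y[q].max().round(1),'c',(-s[:2]/2).round(1),'R',np.sqrt((s[:2]**2).sum()/4-s[2]).round(1))
E
python3 m.py top9 | egrep 'small|bottle|^lid'
```

```text
clock: 7.9
ee_pos: [0.4875, 0.0496, 0.1573]
orientation: [-0.016, 0.98, 0.092, 0.174]
ft_force: [0.3, -0.4, -0.3]
opening: 0.498
7.9 TCP mixer [-72.7   0.5 157.3] tilt 20.1 yaw -169.28 F [ 0.3 -0.4 -0.3]
1157 -18.89523459883468 78.09972689339959
-20 136 zmax 125.9 Y -42.9 44.1 c [ 1.1 93.4] R 29.7
-10 122 zmax 125.9 Y -44.6 44.9 c [ 0.2 78.4] R 42.9
0 119 zmax 125.9 Y -44.1 45.7 c [ 0.4 78.4] R 43.1
10 119 zmax 125.2 Y -44.4 44.5 c [ 0.5 76.9] R 43.8
20 118 zmax 126.1 Y -44.6 45.4 c [-0.3 77.6] R 43.7
30 114 zmax 125.7 Y -45.0 44.1 c [ 0.  77.5] R 43.7
40 121 zmax 127.4 Y -44.3 45.0 c [-0.1 76.6] R 44.1
50 118 zmax 125.7 Y -44.3 44.0 c [ 0.2 78.6] R 42.8
60 116 zmax 123.1 Y -42.9 45.0 c [ 0.1 76. ] R 44.3
70 74 zmax 128.1 Y -43.6 43.6 c [-0.6 76.5] R 44.2
small 399 med [0.5047 0.2318 0.0754] circ (array([0.5051, 0.2325]), 0.032) rect [505.  231.4] [60.8 60.8] 1.71
bottle 292 med [0.6527 0.2637 0.0838] circ (array([0.6609, 0.2686]), 0.0246) rect [658.4 267.1] [42.5 47.5] 15.55
lid 825 med [ 0.571  -0.1246  0.013 ] circ (array([ 0.5723, -0.127 ]), 0.0497) rect [ 571.5 -125.8] [95.3 94.6] 16.61
```

View pics/top9.png

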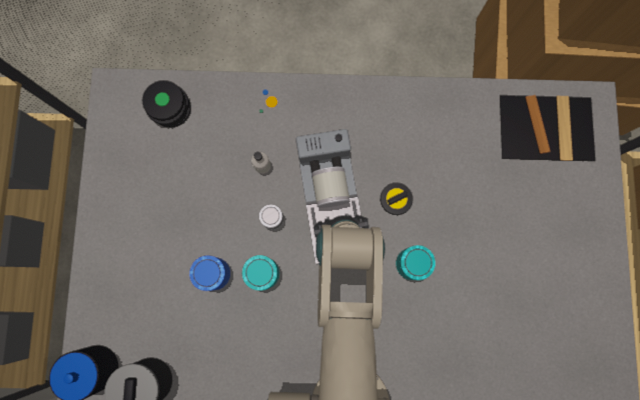

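View pics/wrist9.png

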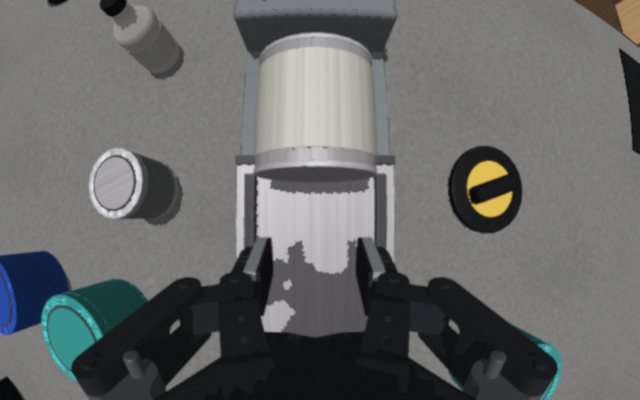

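```bash
python3 -m pendant '[[[0,0,0],[-1.54,0,4.23],0],[[0,0,0],[-3.15,0,8.65],0],[[0,0,0],[-3.15,0,8.65],0],[[0,0,0],[-1.7,0,9.17],0],[[0,0,0],[-0.33,0,9.68],0]]'; python3 st.py;  python3 -m pendant '[[[0,0,0],[0.9,0,0.33],0],[[0,0,0],[1.7,0,0.62],0],[[0,0,0],[2.5,0,0.91],0],[[0,0,0],[3.2,0,1.16],0],[[0,0,0],[3.8,0,1.38],0]]'; python3 st.py
```

```text
clock: 8.62
ee_pos: [0.5201, 0.0556, 0.0671]
orientation: [-0.016, 0.98, 0.092, 0.175]
ft_force: [0.2, -0.2, 0.4]
opening: 0.5
8.625 TCP mixer [-39.6   0.3  67.1] tilt 20.2 yaw -169.25 F [ 0.2 -0.2  0.4]
clock: 9.25
ee_pos: [0.5578, 0.0631, 0.064]
orientation: [-0.016, 0.98, 0.092, 0.173]
ft_force: [-4.3, -2.1, 2.1]
opening: 0.5
9.25 TCP mixer [-1.1  0.6 64. ] tilt 20.0 yaw -169.25 F [-4.3 -2.1  2.1]
```

```bash
python3 -m pendant '[[[0,0,0],[0.5,0,0.18],0],[[0,0,0],[0.9,0,0.33],0],[[0,0,0],[1.3,0,0.47],0],[[0,0,0],[1.5,0,0.55],0],[[0,0,0],[1.6,0,0.58],0]]'; python3 st.py;  python3 -m pendant '[[[0,0,0],[0.1,0,0.03],0],[[0,0,0],[0.18,0,0.06],0],[[0,0,0],[0.18,0,0.06],0]]'; python3 st.py; cat > t.py <<'E'
from h import *
import sys
d=snap('top',sys.argv[1]); W=pts(d)
P=W[120:240,280:380].reshape(-1,3); P=P[np.isfinite(P).all(1)]
a=np.radians(10.72); r=P[:,:2]-[.559,.0627]; X=1000*(r@[np.cos(a),np.sin(a)]);Y=1000*(r@[-np.sin(a),np.cos(a)]);Z=1000*P[:,2]
k=(Z>95)&(Z<130)&(X>-40)&(X<140)&(abs(Y)<40)
k2=k&(abs(Y)<15)&(Z>110)
print(k.sum(),'x',np.percentile(X[k2],[0,2,98,100]).round(1))
for lo in range(20,140,20):
    q=k&(X>=lo)&(X<lo+20)
    if q.sum()>8:
        t=np.c_[Y[q],Z[q],np.ones(q.sum())]; s=np.linalg.lstsq(t,-(Y[q]**2+Z[q]**2),rcond=None)[0]
        print(lo,q.sum(),'zmax',Z[q].max().round(1),'c',(-s[:2]/2).round(1))
E
python3 t.py top10
```

```text
clock: 9.88
ee_pos: [0.5742, 0.0662, 0.0639]
orientation: [-0.016, 0.98, 0.092, 0.173]
ft_force: [-4.1, -1.2, 2.6]
opening: 0.497
9.875 TCP mixer [15.6  0.6 63.9] tilt 20.0 yaw -169.25 F [-4.1 -1.2  2.6]
clock: 10.25
ee_pos: [0.5756, 0.0664, 0.0638]
orientation: [-0.016, 0.981, 0.092, 0.172]
ft_force: [-6.6, -2.3, 3.1]
opening: 0.501
10.25 TCP mixer [17.   0.6 63.8] tilt 19.9 yaw -169.25 F [-6.6 -2.3  3.1]
1013 x [ 29.6  31.1 123.2 124.4]
20 133 zmax 124.8 c [ 0.1 91.2]
40 208 zmax 125.5 c [ 0.1 80.2]
60 207 zmax 124.7 c [ 0.3 79.4]
80 212 zmax 125.0 c [-0.  78.8]
100 199 zmax 126.7 c [-0.3 80.5]
120 53 zmax 124.3 c [ 0.7 79.7]
```

```bash
python3 -m pendant '[[[0,0,0],[0.1,0,0.03],0],[[0,0,0],[0.1,0,0.03],0]]'; python3 st.py; python3 -m pendant '[[[0,0,0],[-1,0,-0.36],0],[[0,0,0],[-3,0,-1.1],0],[[0,0,0],[-6,0,-2.2],0],[[0,0,0],[-6.5,0,-5],0],[[0,0,0],[-6.5,0,-7],0]]';python3 -m pendant '[[[0,0,0],[0,0,-3],0],[[0,0,0],[0,0,-3],0],[[0,0,0],[0,0,-3],0]]'; python3 st.py; python3 t.py top11; python3 m.py top11 | egrep 'small|bottle|^lid';python3 -c "
from h import *
snap('scene','scene11');snap('wrist','wrist11')"
```

```text
clock: 10.55
ee_pos: [0.5758, 0.0665, 0.0638]
orientation: [-0.016, 0.981, 0.092, 0.171]
ft_force: [-14.4, -3.3, 9.0]
opening: 0.499
10.55 TCP mixer [17.2  0.6 63.8] tilt 19.8 yaw -169.25 F [-14.4  -3.3   9. ]
clock: 11.18
ee_pos: [0.4931, 0.0508, 0.1085]
orientation: [-0.016, 0.98, 0.092, 0.174]
ft_force: [0.3, -0.3, 1.1]
opening: 0.502
clock: 11.55
ee_pos: [0.4832, 0.049, 0.1349]
orientation: [-0.016, 0.981, 0.092, 0.173]
ft_force: [0.5, 0.4, -0.1]
opening: 0.497
11.55 TCP mixer [-77.    0.6 134.9] tilt 20.0 yaw -169.25 F [ 0.5  0.4 -0.1]
1010 x [ 29.5  31.2 123.1 124.6]
20 134 zmax 122.9 c [ 0.3 90.7]
40 214 zmax 128.6 c [-0.1 79.1]
60 206 zmax 126.0 c [ 0.  80.5]
80 207 zmax 127.3 c [-0.  80.2]
100 197 zmax 126.0 c [ 0.  79.9]
120 52 zmax 124.8 c [-0.2 82.1]
small 403 med [0.5048 0.2319 0.0748] circ (array([0.505, 0.232]), 0.0317) rect [504.8 232.5] [60.3 61.5] 33.21
bottle 288 med [0.6525 0.2639 0.0849] circ (array([0.6604, 0.2682]), 0.0242) rect [658.8 267.2] [42.5 47.2] 20.85
lid 822 med [ 0.5705 -0.124   0.0129] circ (array([ 0.5743, -0.1254]), 0.0499) rect [ 572.4 -124.5] [94.1 95.3] 70.08
```

View pics/scene11.png

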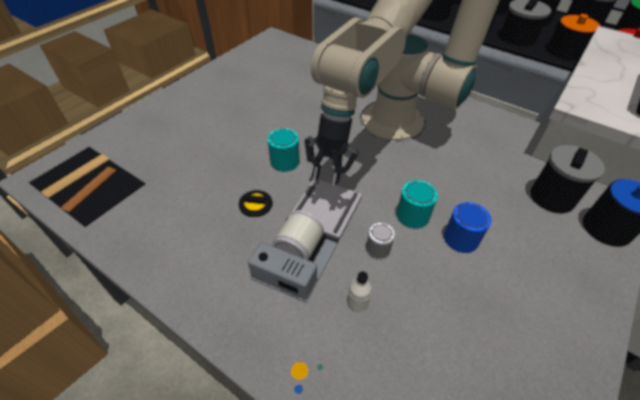

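View pics/wrist11.png

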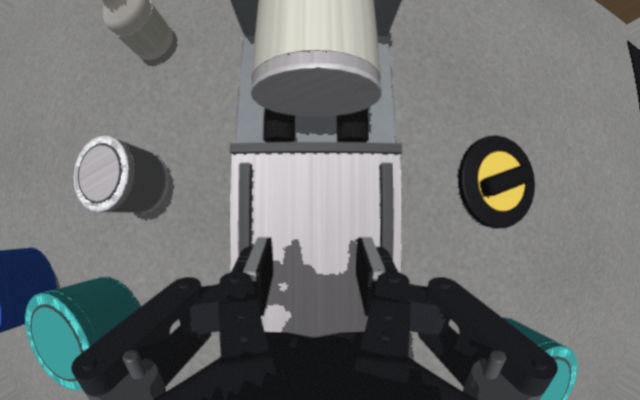

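The views show the tin lying on the rollers with its lid at the housing, at scene (300,235), and the gripper clear of it. The circle fit for the height is noisy, so I'll check that once more from the tin's top line.

```bash
python3 - <<'E'
from h import *
W=pts(np.load('/tmp/top11.npz'))[120:240,280:380].reshape(-1,3); P=W[np.isfinite(W).all(1)]
a=np.radians(10.72); r=P[:,:2]-[.559,.0627]; X=1000*(r@[np.cos(a),np.sin(a)]);Y=1000*(r@[-np.sin(a),np.cos(a)]);Z=1000*P[:,2]
for lo,hi in[(35,60),(60,90),(90,118)]:
    q=(X>lo)&(X<hi)&(abs(Y)<6); e=(X>lo)&(X<hi)&(Z>75)&(abs(Y)<50); print(lo,np.median(Z[q]).round(1),np.percentile(Y[e],[1,99]).round(1))
q=(X>140)&(X<180)&(abs(Y)<40);print('housing top',np.median(Z[q]))
E
```

```text
35 119.4 [-43.8  44.9]
60 120.3 [-44.2  44.9]
90 120.1 [-44.1  45.7]
housing top 79.64470701952608
```

The top line is level at about 120 mm, which puts the centre at about 74 mm. Everything is at rest, so I'm handing in.

```bash
python3 -c "
from rig import robot
print(robot.finish_job())"
```

```text
the job is handed in; nothing more can be done
None
```

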